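# Set up a shoe heel for nailing

### The arm

A 7-joint arm with a two-finger parallel gripper is mounted at the origin on the work surface. World frame = base frame: x ahead of the robot, y to its left, z up, the work surface at z = 0. Lengths are in m, angles in degrees, forces in N, time in s.
With the tool pointing down it reaches from about 0.4 to 0.875 m from the base axis. Payload 19.3 kg.
Tool frame: the origin (TCP) lies on the centre line of the jaws, within the pads' length; the fingertips stand 22 mm ahead of it and the grasp point (between the pads) lies 3 mm ahead of it (ctrl.nose_length is the distance from the TCP to the fingertips, in m); z points along the fingers, y is the line along which they close (so a half turn about z gives the same grasp; the last joint's range is limited). The gripper opens to 85 mm and grips with 20 to 120 N. Pads are 22 mm wide; open, the fingers measure 114 mm over their backs; the gripper's body (76 mm by 85 mm) begins 54 mm behind the grasp point. The pads swing forward as they close: fully open they stand 13 mm farther back than shut.
Start: joints at [67.884, 29.874, -2.08, 91.645, 1.215, 58.505, -6.463], TCP at [0.194, -0.594, 0.253] pointing down, gripper open.
Joint ranges: [-166.77, 166.77], [-17.47, 122.26], [-85.68, 81.53], [9.62, 139.38], [-72.42, 252.41], [9.2, 110.78], [-144.41, 144.41]. Speed limits (degrees/s): [108.29, 108.29, 136.94, 136.94, 172.46, 172.46, 172.46].

### API

Orientations are given as a 3x3 rotation matrix whose columns are the frame's x, y, z axes.
In Python, from station import ctrl gives the robot as it stands. The module is installed in compiled form; this text tells all that it offers.
- The arm moves only by the tool carry_out, never from a script. Its argument "steps" is a list that holds one entry, the list of rows, each a list of 6 numbers: the shift along the tool's x, y, z in cm, then the turn, a rotation vector about the tool's x, y, z in degrees. A call has 1 to 12 rows; each row shifts and turns the commanded pose from where the row before left it, along the tool's axes as they then stand; what a row does not reach is not made up. A row lasts 1/12 s, in which the tool goes at most 41.7 mm and 7.16 degrees, less where a joint would pass 70% of its speed; a pose out of reach is approached as far as the arm can. A call with a gripper value outside its range is refused whole. "jaw" is the opening in per cent of the stroke, from 0 (shut) to 100 (fully open), set as the call begins (left out, the last holds). The fingers move at their own pace and stop on an object; "grip_force" is the grip in N (left out, the last holds). Time passes only in rows, so rows that do not move let the fingers close. It gives the time, the measured TCP pose, the force and the opening at its end, in the units of the state.
- ctrl.get_state(): the state, without advancing time (a new reading comes with each control period).
- ctrl.read_camera(name): name is "scene" or "side" or "wrist"; returns a dict with "img" (420x560x3 uint8, blue, green, red), "depth" (420x560 float32, m along the optical axis (not along the pixel's ray), 0 where there is no reading), "fx", "fy", "cx", "cy" (pixels), "k1" (the pictures are not rectified: a ray, as slopes to the right and down, at radius r is drawn at 1 + k1 r^2 times it, then the intrinsics apply), "rvec" (rotation vector, rad) and "tvec" (3), from world to camera coordinates, as OpenCV has them; the wrist camera has in their place "mount" (4x4, takes a point from camera to tool coordinates, whose origin is the TCP and whose axes are the flange's). Camera axes: x right, y down, z forward; pixel columns grow to the right and rows downward; lengths in m; the calibration is good to about 2 mm. A picture is of the moment at which its call begins: read the wrist's pose just before it.
- ctrl.close_job(): hands the job in, once; it reports no verdict.
The state is a dict: "time": time; "joint_positions": joint angles; "qd": joint speeds; "joint_torque": joint torques, N m; "eef_pos": TCP position; "tcp_rot": TCP orientation; "wrist_force": force on the tool from outside, world axes, zero at the start; "ft_torque": the same for the moment, N m; "width": finger opening in m.
Only numpy, scipy, OpenCV 4.12 (cv2) and the standard library are available. Lean on these libraries where they do the work, as an engineer would, in place of code of your own. Each camera call takes 0.05 s, during which the arm holds its last target. There are 200 camera calls.

### The job

Get this upturned shoe ready for nailing. First unscrew the lid of the tack jar, lift it off and set it down flat on the cork mat; then, from the four rubber heel lifts on the grey board, take the one that is the same size as the shoe's bare heel and lay it on the heel, straight edge towards the toe, flush all round. Leave the other three lifts where they lie.

Things in the scene. Friction and masses are not known exactly. Their poses are not given: they have to be found in the camera images.
- jar: clear round tack jar, 56 mm diameter, fixed in a light wooden block (90 x 90 x 26 mm) bolted to the bench, so it cannot turn or move. Origin: on the jar's axis at bench height; z up. The jar's shoulder is 70 mm and its mouth 93 mm above the bench; the neck between is 41 mm across (48.6 mm over the threads)
- lid: aluminium screw lid on the jar, 58 mm diameter (16 flats), 30 mm tall. Origin: centre of its underside, z up. Screwed on, its top is 101 mm above the bench. Right-hand thread: turned counter-clockwise from above it climbs 2.9 mm per rad; free after 3.7 rad (several grips), more does no harm. Turns easily, stays put between grips, 2 mm vertical play. Once free, raise 25 mm to clear the neck
- lid_mid (a point): the middle of the lid, on its axis, 15 mm above its underside and 15 mm below its top
- mat_top (a point): centre of the upper face of the cork mat, 120 x 120 mm, 5 mm thick, fixed on the bench; x and y along its edges
- shoe: brown shoe held sole up on a fixed iron bench last; it cannot move. Origin: at bench height below the middle of its heel; x axis towards the toe, z up. The sole's upturned face is 137 mm above the bench, the heel stands 28 mm higher, and nothing on the shoe is higher than the heel
- heel_top (a point): centre (of length and width) of the bare tan heel's upturned flat face, 165 mm above the bench; x towards the toe, z up. The heel is a D 57 mm long x 50 mm wide, its straight edge towards the toe, its round end at the back
- heel_edge (a point): middle of the heel's straight edge, on the upturned face, 28.5 mm from heel_top towards the toe
- board: flat grey cutting board, 250 x 230 x 6 mm, fixed on the bench, with the four heel lifts lying on it in any order. Origin: centre of its underside
- lift_50: black rubber heel lift, D-shaped block 57 mm long x 50 mm wide x 12 mm thick, lying flat on the board: the one whose outline equals the shoe's heel. Origin: centre (of its length and width) of its underside. Its x axis points to its straight edge (at x = +28.5 mm), its round end is at -x; the two long sides, parallel to x and 50 mm apart, are the place to grip it
- lift_50_edge (a point): middle of that lift's straight edge, on its underside, 28.5 mm from its origin along its x
- lift_36: black rubber heel lift, D-shaped block 41 mm long x 36 mm wide x 12 mm thick, lying flat on the board: too small, not to be moved. Origin: centre (of its length and width) of its underside. Its x axis points to its straight edge (at x = +20.5 mm), its round end is at -x; the two long sides, parallel to x and 36 mm apart, are the place to grip it
- lift_43: black rubber heel lift, D-shaped block 49 mm long x 43 mm wide x 12 mm thick, lying flat on the board: too small, not to be moved. Origin: centre (of its length and width) of its underside. Its x axis points to its straight edge (at x = +24.5 mm), its round end is at -x; the two long sides, parallel to x and 43 mm apart, are the place to grip it
- lift_57: black rubber heel lift, D-shaped block 65 mm long x 57 mm wide x 12 mm thick, lying flat on the board: too large, not to be moved. Origin: centre (of its length and width) of its underside. Its x axis points to its straight edge (at x = +32.5 mm), its round end is at -x; the two long sides, parallel to x and 57 mm apart, are the place to grip it
There are look-alikes about, which are no part of the job. What is shaped like the lid but yellow is not meant. What is shaped like the lift_50 but yellow is not meant.

How it is judged (in metres and radians):
On the way, in this order (a step that is already met when the one before it is completed fails the run):
1. the lid is unscrewed and lifted clear of the jar's mouth (z of lid in the frame of jar above 0.096 m), for 0.1 s.
2. the lid lies flat on the cork mat, let go (x of lid_mid in the frame of mat_top between -0.045 and 0.045 m and y of lid_mid in the frame of mat_top between -0.045 and 0.045 m and z of lid_mid in the frame of mat_top between 0.011 and 0.019 m and contact force between the fingers and lid below 0.1 N), for 0.2 s.
3. the 50 mm wide lift is picked up from the board (height (world z) of lift_50 above 0.05 m and contact force between the fingers and lift_50 above 0.1 N), for 0.1 s.
At the end, for the whole second after the job is handed in: The 57 x 50 mm lift lies flat on the heel (within 3 mm), its centre and the middle of its straight edge each within 6 mm of the heel's; the lid lies flat, either way up, on the cork mat, its centre within 45 mm of the mat's centre along each mat edge; both at rest (horizontal distance between lift_50 and heel_top below 0.006 m and horizontal distance between lift_50_edge and heel_edge below 0.006 m and z of lift_50 in the frame of heel_top between -0.003 and 0.003 m and angle between lift_50's own z axis and vertical below 0.1 rad and x of lid_mid in the frame of mat_top between -0.045 and 0.045 m and y of lid_mid in the frame of mat_top between -0.045 and 0.045 m and z of lid_mid in the frame of mat_top between 0.011 and 0.019 m and linear speed of each of lift_50, lid below 0.02 m/s); the robot touches nothing.
It fails at once if another heel lift (36 mm wide) is moved more than 20 mm (distance of lift_36 from where it was at the start of the episode above 0.02 m).
It fails at once if another heel lift (43 mm wide) is moved more than 20 mm (distance of lift_43 from where it was at the start of the episode above 0.02 m).
It fails at once if another heel lift (57 mm wide) is moved more than 20 mm (distance of lift_57 from where it was at the start of the episode above 0.02 m).
It also fails if it takes over 72 s, if anything falls off the work surface, if the arm or the gripper's body presses on something with over 40 N, if the wrist force passes 120 N, or if a joint passes its speed limit or range.

## Working session

There is one attempt and no reset: what is moved stays moved. The work goes in short steps, Python scripts to look and compute and a tool call to move; the robot and the scene stay as the last step left them, time stands still between calls to the robot, and variables do not carry over. Pictures are saved under pics/ and viewed, on a budget of 10 in all, crops included, one or two more only if the job needs it, and the job is handed in when it is done.

Besides the shell and the picture viewer there is one more tool, called after ">>>" as a command line: name --argument value ..., lists and objects as JSON in quotes. carry_out: Moves the arm, as the interface text tells. Its arguments: {"type":"object","properties":{"steps":{"type":"array"},"jaw":{"type":"number"},"grip_force":{"type":"number"}},"required":["steps"]}

```bash
mkdir -p pics
cat > h.py <<'E'
import numpy as np,cv2
from station import ctrl
def cam(n):
    s=ctrl.get_state(); c=ctrl.read_camera(n)
    if 'mount' in c:
        T=np.eye(4);T[:3,:3]=np.array(s['tcp_rot']);T[:3,3]=s['eef_pos'];M=T@np.array(c['mount'])
        c['R'],c['o']=M[:3,:3],M[:3,3]
    else:
        R=cv2.Rodrigues(np.array(c['rvec'],float))[0];c['R']=R.T;c['o']=-R.T@np.array(c['tvec'],float).ravel()
    return c
def rays(c,uv):
    K=np.array([[c['fx'],0,c['cx']],[0,c['fy'],c['cy']],[0,0,1.]])
    p=cv2.undistortPoints(np.array(uv,float).reshape(-1,1,2),K,np.array([c['k1'],0,0,0.]))[:,0]
    return np.c_[p,np.ones(len(p))]@c['R'].T
def onz(c,uv,z):
    d=rays(c,uv);return c['o']+d*((z-c['o'][2])/d[:,2])[:,None]
def cloud(c):
    v,u=np.mgrid[:420,:560];d=rays(c,np.c_[u.ravel(),v.ravel()])
    return (c['o']+d*c['depth'].ravel()[:,None]).reshape(420,560,3)
E
python3 - <<'E'
from h import *
a=cam('scene');b=cam('side');w=cam('wrist')
for n,c in zip('abw',(a,b,w)):
    np.savez(n+'.npz',**c);print(n,c['o'],c['R'][:,2],c['fx'],c['k1'],(c['depth']>0).mean())
cv2.imwrite('pics/1.png',a['img']);cv2.imwrite('pics/2.png',b['img'])
s=ctrl.get_state();print(s)
E
```

```text
a [1.11862765 0.12910498 0.94435544] [-0.5454487  -0.17614596 -0.8194256 ] 394.3486510867607 -0.02233810260301715 0.9960969387755102
b [ 0.37630715 -0.58925683  0.89755171] [ 0.18727774  0.58568221 -0.78860852] 432.6195281110841 -0.06829234613058899 0.9959948979591837
w [ 0.25576375 -0.5733599   0.37381208] [-0.24966637 -0.08046265 -0.96498314] 314.69077351019007 -0.05118343596968302 0.9957950680272109
{'time': 0.15, 'joint_positions': array([67.88340105, 29.8996351 , -2.08174742, 91.66368397,  1.21267939,
       58.50555261, -6.46278   ]), 'qd': array([ 0.0085559 , -0.06999091,  0.07442361, -0.1529572 ,  0.0175575 ,
       -0.01394281,  0.03415824]), 'joint_torque': array([ 2.75386250e-03, -9.27382493e+01,  1.98046893e+00, -3.70051503e+01,
        1.79221208e-02,  6.32189680e-03,  1.45397252e-05]), 'eef_pos': array([ 0.19403333, -0.59388819,  0.25289232]), 'tcp_rot': array([[ 9.50553022e-01,  3.10562194e-01, -2.75026225e-04],
       [ 3.10562315e-01, -9.50552709e-01,  7.71630576e-04],
       [-2.17876385e-05, -8.18888557e-04, -9.99999664e-01]]), 'wrist_force': array([-0.51456117,  0.36711435, -0.45852674]), 'ft_torque': array([-0.01064095,  0.04024482,  0.00501572]), 'width': 0.08584931557052582}
```

View pics/1.png

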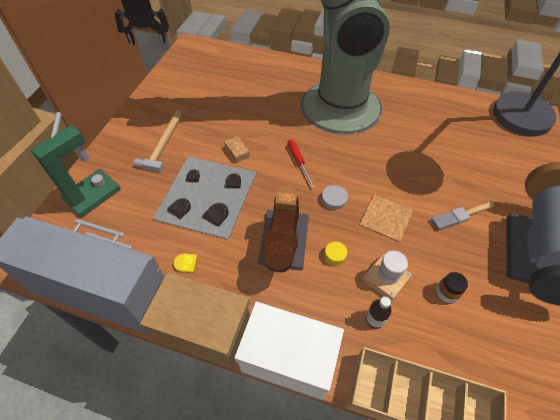

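View pics/2.png

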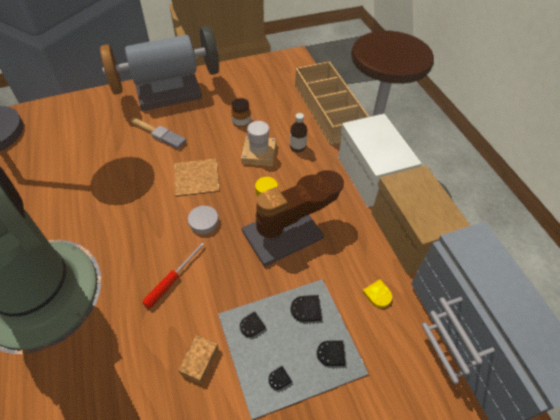

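Scene view: the silver lid on its jar is at (393,262), the cork mat at (386,217), the heel at (286,199) and the board at (205,195). The lifts are at (193,176), (233,181), (180,208) and (217,214). The decoys are the yellow lid (336,254), the yellow lift (185,263) and a grey dish (334,197). In the side view the lifts are at (252,324), (280,378), (307,308) and (332,352).

```bash
cat > m.py <<'E'
from h import *
def big(m,k=1):
    n,l,s,c=cv2.connectedComponentsWithStats(m.astype(np.uint8));o=np.argsort(-s[1:,4])+1
    return [(l==i) for i in o[:k]]
def comp_at(m,u,v):
    n,l=cv2.connectedComponents(m.astype(np.uint8));return l==l[v,u]
E
python3 - <<'E'
from m import *
L={'a':[(193,176),(233,181),(180,208),(217,214)],'b':[(252,324),(280,378),(307,308),(332,352)]}
Z={'a':dict(lid=(393,260),mat=(386,217),heel=(286,199)),'b':dict(lid=(259,130),mat=(196,177),heel=(270,200))}
for n in 'ab':
    c=dict(np.load(n+'.npz'));img=c['img'];P=cloud(c);g=img.max(2)
    hsv=cv2.cvtColor(img,cv2.COLOR_BGR2HSV)
    print(n)
    for u,v in L[n]:
        m=np.zeros(g.shape,bool);m[v-25:v+26,u-25:u+26]=g[v-25:v+26,u-25:u+26]<75
        k=big(m)[0];ct=cv2.findContours(k.astype(np.uint8),0,2)[0][0][:,0]
        q=onz(c,ct,.018)[:,:2].astype(np.float32)
        z=P[k][:,2];r=cv2.minAreaRect(q);print((u,v),k.sum(),'ctr',q.mean(0).round(3),'rect',np.round(r[0],3),np.round(r[1],4),round(r[2]),'z',np.percentile(z,[10,50,90]).round(3))
    for t,(u,v) in Z[n].items():
        print(t,hsv[v,u],P[v,u].round(3))
    zz=P[...,2]
    for t,lo,hi in (('lid',.096,.106),('heel',.157,.172)):
        u,v=Z[n][t];w=30
        m=np.zeros(g.shape,bool);m[v-w:v+w,u-w:u+w]=((zz>lo)&(zz<hi))[v-w:v+w,u-w:u+w]
        k=big(m)[0];p=P[k];r=cv2.minAreaRect(p[:,:2].astype(np.float32))
        print(t,k.sum(),p.mean(0).round(4),r, 'pxrange',np.argwhere(k).min(0),np.argwhere(k).max(0))
    u,v=Z[n]['mat'];h=hsv.astype(int)
    m=np.zeros(g.shape,bool);w=35;m[v-w:v+w,u-w:u+w]=((h[...,2]>170)&(h[...,0]<25))[v-w:v+w,u-w:u+w]
    k=big(cv2.morphologyEx(m.astype(np.uint8),3,np.ones((5,5)))) [0]
    ct=cv2.findContours(k.astype(np.uint8),0,2)[0][0][:,0];print('mat',cv2.minAreaRect(onz(c,ct,.005)[:,:2].astype(np.float32)))
a=dict(np.load('a.npz'));b=dict(np.load('b.npz'))
A=cv2.resize(a['img'][150:245,140:300],None,fx=4.5,fy=4.5,interpolation=2)[:,:]
cv2.imwrite('pics/3.png',A)
E
```

```text
a
(193, 176) 127 ctr [ 0.47  -0.355] rect [ 0.472 -0.353] [0.0441 0.0372] 15 z [0.014 0.017 0.02 ]
(233, 181) 184 ctr [ 0.446 -0.231] rect [ 0.452 -0.231] [0.0501 0.0443] 18 z [0.014 0.017 0.02 ]
(180, 208) 285 ctr [ 0.588 -0.341] rect [ 0.589 -0.339] [0.0524 0.0596] 73 z [0.014 0.018 0.02 ]
(217, 214) 374 ctr [ 0.58  -0.234] rect [ 0.576 -0.229] [0.0609 0.0681] 73 z [0.015 0.018 0.02 ]
lid [  0   7 226] [0.618 0.256 0.099]
mat [ 14 132 201] [0.43  0.231 0.003]
heel [ 14 152 193] [ 0.571 -0.029  0.164]
lid 444 [0.6216 0.261  0.1019] ((0.6202199459075928, 0.2608092427253723), (0.05826150253415108, 0.056965041905641556), 36.52295684814453) pxrange [250 383] [273 407]
heel 382 [ 0.5633 -0.0308  0.1645] ((0.5592007637023926, -0.031480319797992706), (0.05917897820472717, 0.05000227689743042), 9.77223014831543) pxrange [186 275] [206 296]
mat ((0.4258315861225128, 0.23211467266082764), (0.25198599696159363, 0.205093652009964), 12.010648727416992)
b
(252, 324) 423 ctr [ 0.453 -0.236] rect [ 0.449 -0.237] [0.0472 0.0476] 16 z [0.011 0.018 0.02 ]
(280, 378) 360 ctr [ 0.473 -0.361] rect [ 0.468 -0.361] [0.0398 0.0394] 13 z [0.015 0.018 0.02 ]
(307, 308) 700 ctr [ 0.571 -0.241] rect [ 0.572 -0.238] [0.0613 0.0636] 75 z [0.014 0.017 0.02 ]
(332, 352) 639 ctr [ 0.582 -0.345] rect [ 0.586 -0.345] [0.0518 0.056 ] 71 z [0.015 0.018 0.02 ]
lid [ 15  22 210] [0.622 0.249 0.101]
mat [ 15 149 195] [0.43  0.223 0.007]
heel [ 15 164 191] [ 0.558 -0.037  0.164]
lid 273 [0.6206 0.2569 0.1012] ((0.6204718351364136, 0.25830766558647156), (0.05763440951704979, 0.05650671198964119), 39.57331848144531) pxrange [121 247] [136 268]
heel 496 [ 0.5598 -0.0361  0.1645] ((0.5584201812744141, -0.03422579914331436), (0.05773892626166344, 0.05207596346735954), 12.628020286560059) pxrange [187 257] [211 286]
mat ((0.4214494228363037, 0.237383633852005), (0.27256640791893005, 0.17179855704307556), 80.54021453857422)
```

View pics/3.png

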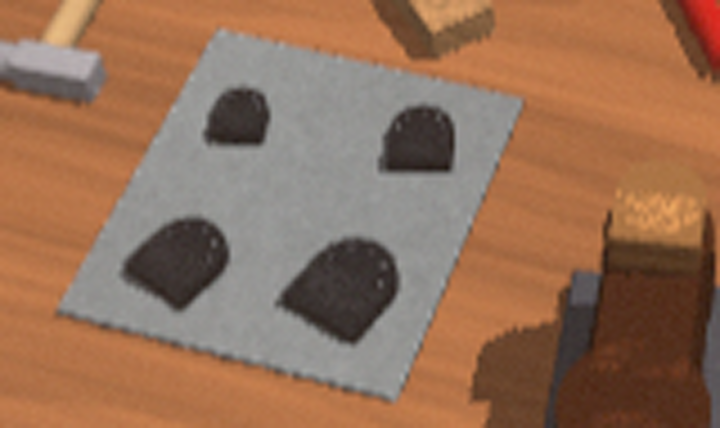

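The lift meant is the one at scene (180,208), side (332,352). It measures about 52 x 58 mm in both views. The others measure about 37 (193,176), 44 (233,181) and 61-63 mm (217,214), and the yellow one is excluded. The enlarged crop shows the four black D's with these size ranks. The lid is at (0.6205, 0.2595) and the heel at (0.559, -0.033, 0.1645). Next I move to above the jar.

>>> carry_out --steps '[[[2.79,-2.83,0,0,0,0],[2.79,-2.83,0,0,0,0],[2.79,-2.83,0,0,0,0],[2.79,-2.83,0,0,0,0],[2.79,-2.83,0,0,0,0],[2.79,-2.83,0,0,0,0],[2.79,-2.83,0,0,0,0],[2.79,-2.83,0,0,0,0],[2.79,-2.83,0,0,0,0],[2.79,-2.83,0,0,0,0],[2.79,-2.83,0,0,0,0],[2.79,-2.83,0,0,0,0]]]' --jaw 100

```text
time: 1.15
eef_pos: [0.4072, -0.1655, 0.2534]
tcp_rot: [[0.951, 0.31, 0.0], [0.31, -0.951, -0.0], [0.0, 0.0, -1.0]]
wrist_force: [1.6, -0.0, 0.6]
width: 0.0855
```

Run:
```python
from m import *
s=ctrl.get_state();print(s['joint_positions'].round(1),s['eef_pos'].round(3),s['tcp_rot'].round(3),ctrl.nose_length)
for n,pts in (('a',[(373,196),(412,207),(403,238),(361,226)]),):
    c=dict(np.load(n+'.npz'));print(onz(c,pts,.005).round(3))
b=dict(np.load('b.npz'))
print(onz(b,[(174,163),(216,160),(219,190),(177,195)],.005).round(3))
```

```text
[ 26.4  13.5 -14.1 117.7   4.3  49.3 -62.1] [ 0.407 -0.165  0.253] [[ 0.951  0.31   0.   ]
 [ 0.31  -0.951 -0.   ]
 [ 0.     0.    -1.   ]] 0.022
[[0.368 0.182 0.005]
 [0.372 0.297 0.005]
 [0.486 0.287 0.005]
 [0.483 0.168 0.005]]
[[0.382 0.297 0.005]
 [0.498 0.27  0.005]
 [0.479 0.159 0.005]
 [0.368 0.178 0.005]]
```

>>> carry_out --steps '[[[2.79,-2.83,0,0,0,0],[2.79,-2.83,0,0,0,0],[2.79,-2.83,0,0,0,0],[2.79,-2.83,0,0,0,0],[2.79,-2.83,0,0,0,0],[2.79,-2.83,0,0,0,0],[2.79,-2.83,0,0,0,0],[2.79,-2.83,0,0,0,0],[2.79,-2.83,0,0,0,0],[2.79,-2.83,0,0,0,0],[2.79,-2.83,0,0,0,0],[0,0,0,0,0,0]]]'

```text
time: 2.15
eef_pos: [0.6025, 0.2316, 0.2524]
tcp_rot: [[0.949, 0.316, -0.001], [0.316, -0.949, 0.004], [0.0, -0.004, -1.0]]
wrist_force: [0.3, 1.0, 0.4]
width: 0.085
```

Run:
```python
from m import *
s=ctrl.get_state();print(s['joint_positions'].round(1),s['eef_pos'].round(4),s['wrist_force'].round(2))
c=cam('wrist');P=cloud(c);zz=P[...,2]
m=(zz>.094)&(zz<.108)&(np.hypot(P[...,0]-.62,P[...,1]-.26)<.06)
if m.sum()>50:
    k=big(m)[0];p=P[k];ct=cv2.findContours(k.astype(np.uint8),0,2)[0];ct=max(ct,key=len)[:,0]
    q=onz(c,ct,.101)[:,:2].astype(np.float32);print(k.sum(),p.mean(0).round(4),cv2.minEnclosingCircle(q),cv2.minEnclosingCircle(p[:,:2].astype(np.float32)),ct.min(0),ct.max(0))
cv2.imwrite('pics/4.png',c['img'])
```

```text
[ -13.2   32.8  -19.9   87.7   11.9   61.5 -107.4] [0.6025 0.2316 0.2524] [0.26 1.04 0.38]
3434 [0.6198 0.2605 0.1013] ((0.6196756362915039, 0.2604770362377167), 0.029333794489502907) ((0.6190495491027832, 0.260416716337204), 0.029590947553515434) [222 144] [288 209]
```

View pics/4.png

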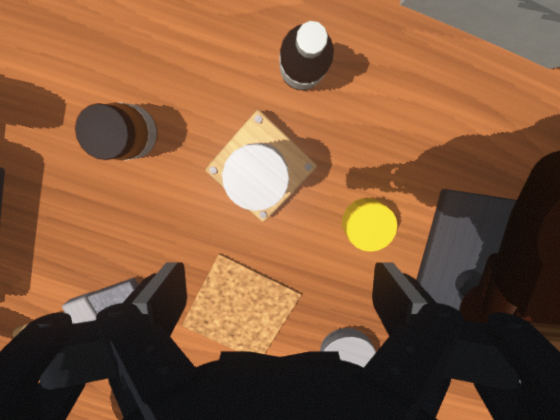

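Wrist view: the lid's top face at (255,177) fits a 29.3 mm circle and its height is 0.101, which agrees with the fixed cameras. The cork mat is at (243,303) and the yellow decoy at (371,226). I descend and grip.

>>> carry_out --steps '[[[2.57,-2.17,0,0,0,0],[0,0,3.0,0,0,0],[0,0,3.0,0,0,0],[0,0,3.0,0,0,0],[0,0,3.0,0,0,0],[0,0,2.0,0,0,0],[0,0,1.4,0,0,0],[0,0,1.0,0,0,0],[0,0,0,0,0,0],[0,0,0,0,0,0]]]'

```text
time: 3.03
eef_pos: [0.6199, 0.2524, 0.0899]
tcp_rot: [[0.951, 0.31, 0.0], [0.31, -0.951, 0.0], [0.0, -0.0, -1.0]]
wrist_force: [0.5, -0.4, -0.2]
width: 0.0857
```

>>> carry_out --steps '[[[0,0,0,0,0,0],[0,0,0,0,0,0],[0,0,0,0,0,0],[0,0,0,0,0,0],[0,0,0,0,0,0],[0,0,0,0,0,0],[0,0,0,0,0,0],[0,0,0,0,0,0]]]' --jaw 55 --grip_force 40

```text
time: 3.7
eef_pos: [0.6193, 0.258, 0.0922]
tcp_rot: [[0.95, 0.314, 0.003], [0.314, -0.95, 0.007], [0.005, -0.006, -1.0]]
wrist_force: [-8.3, 19.1, 13.8]
width: 0.0573
```

Run:
```python
from station import ctrl
s=ctrl.get_state();print(s)
```

```text
{'time': 3.7, 'joint_positions': array([ -16.64399216,   45.32512662,  -17.32620724,   90.22748161,
         16.51658057,   46.63923377, -112.17853186]), 'qd': array([ 0.0007608 ,  0.01967637, -0.04211946,  0.02959419,  0.04049772,
       -0.05920735, -0.02639541]), 'joint_torque': array([ 1.39704394e+01, -1.00514424e+02,  8.98242563e+00, -2.64343035e+01,
        4.67532635e+00,  1.93998434e+00, -7.94855529e-02]), 'eef_pos': array([0.61934489, 0.25801405, 0.09216774]), 'tcp_rot': array([[ 0.94957029,  0.31354326,  0.00262602],
       [ 0.31351732, -0.94955368,  0.00739573],
       [ 0.00481243, -0.00619947, -0.9999692 ]]), 'wrist_force': array([-8.26742545, 19.09457928, 13.83973905]), 'ft_torque': array([4.33876241, 1.85073768, 0.1414947 ]), 'width': 0.0573055609557225}
```

>>> carry_out --steps '[[[0.12,-0.38,-0.1,0,0,0],[0.12,-0.38,-0.1,0,0,0],[0,0,0,0,0,0],[0,0,0,0,0,0]]]'

```text
time: 4.03
eef_pos: [0.6201, 0.261, 0.0922]
tcp_rot: [[0.951, 0.311, 0.002], [0.311, -0.951, 0.001], [0.002, -0.001, -1.0]]
wrist_force: [-0.3, 3.7, 6.9]
width: 0.0572
```

>>> carry_out --steps '[[[0,0,-0.035,0,0,-7],[0,0,-0.035,0,0,-7],[0,0,-0.035,0,0,-7],[0,0,-0.035,0,0,-7],[0,0,-0.035,0,0,-7],[0,0,-0.035,0,0,-7],[0,0,-0.035,0,0,-7],[0,0,-0.035,0,0,-7],[0,0,-0.035,0,0,-7],[0,0,-0.035,0,0,-7]]]'

```text
time: 4.87
eef_pos: [0.6201, 0.2605, 0.0955]
tcp_rot: [[0.028, 1.0, 0.001], [1.0, -0.028, 0.001], [0.001, 0.001, -1.0]]
wrist_force: [0.4, 2.3, 4.2]
width: 0.0574
```

Run:
```python
from station import ctrl
s=ctrl.get_state();print(s['joint_positions'].round(1),s['ft_torque'].round(2))
```

```text
[ -6.9  48.3 -34.2  89.   31.9  52.6 -53.5] [ 0.48  0.07 -0.07]
```

>>> carry_out --steps '[[[0,0,-0.035,0,0,-7],[0,0,-0.035,0,0,-7],[0,0,-0.035,0,0,-7],[0,0,-0.035,0,0,-7],[0,0,-0.035,0,0,-7],[0,0,-0.035,0,0,-7],[0,0,-0.035,0,0,-7],[0,0,-0.035,0,0,-7],[0,0,-0.035,0,0,-7],[0,0,-0.035,0,0,-7],[0,0,-0.035,0,0,-7],[0,0,-0.035,0,0,-7]]]'

```text
time: 5.87
eef_pos: [0.6195, 0.2603, 0.0995]
tcp_rot: [[-0.991, 0.132, 0.0], [0.132, 0.991, 0.0], [0.0, 0.0, -1.0]]
wrist_force: [-3.9, 0.4, 7.6]
width: 0.0574
```

>>> carry_out --steps '[[[0,0,-0.035,0,0,-7],[0,0,-0.035,0,0,-7],[0,0,-0.035,0,0,-7],[0,0,-0.035,0,0,-7],[0,0,-0.035,0,0,-7],[0,0,-0.035,0,0,-7],[0,0,-0.035,0,0,-7],[0,0,-0.035,0,0,-7],[0,0,-0.035,0,0,-7],[0,0,-0.035,0,0,-7],[0,0,0,0,0,0]]]'

```text
time: 6.78
eef_pos: [0.62, 0.2599, 0.1029]
tcp_rot: [[-0.461, -0.887, 0.001], [-0.887, 0.461, 0.0], [-0.0, -0.0, -1.0]]
wrist_force: [-1.1, -1.1, 9.7]
width: 0.0574
```

Run:
```python
from station import ctrl
s=ctrl.get_state();print(s['joint_positions'].round(1),s['ft_torque'].round(2))
```

```text
[  7.7  59.5 -64.1  88.   56.2  68.9  85.8] [-0.07  0.25  0.15]
```

>>> carry_out --steps '[[[0,0,-0.3,0,0,0],[0,0,-0.3,0,0,0],[0,0,-0.3,0,0,0],[0,0,-0.3,0,0,0]]]'

```text
time: 7.12
eef_pos: [0.6195, 0.2602, 0.1147]
tcp_rot: [[-0.469, -0.883, -0.0], [-0.883, 0.469, -0.001], [0.001, -0.0, -1.0]]
wrist_force: [0.5, 0.2, -1.1]
width: 0.057
```

>>> carry_out --steps '[[[0,0,-1.0,0,0,0],[0,0,-1.0,0,0,0],[0,0,-1.0,0,0,0],[0,0,-1.0,0,0,0],[0,0,0,0,0,7],[0,0,0,0,0,7],[0,0,0,0,0,7],[0,0,0,0,0,7],[0,0,0,0,0,7],[0,0,0,0,0,7],[0,0,0,0,0,7],[0,0,0,0,0,7]]]'

```text
time: 8.12
eef_pos: [0.6196, 0.2606, 0.1555]
tcp_rot: [[-0.995, -0.1, 0.001], [-0.1, 0.995, 0.0], [-0.001, 0.0, -1.0]]
wrist_force: [-0.4, 0.7, -0.5]
width: 0.0576
```

Run:
```python
from m import *
s=ctrl.get_state();print(s['joint_positions'].round(1),s['wrist_force'].round(2),s['eef_pos'].round(4),s['tcp_rot'].round(3))
for n in('scene','side'):
    c=cam(n);P=cloud(c);m=(np.hypot(P[...,0]-.62,P[...,1]-.26)<.035)
    zz=P[...,2][m]; print(n,np.histogram(zz,bins=np.arange(.02,.2,.01))[0])
    # jar mouth visible?
    if n=='scene': cv2.imwrite('pics/5.png',cv2.resize(c['img'][150:330,300:500],None,fx=3,fy=3))
    np.savez('c_'+n,**c)
d=s['tcp_rot'].T@(np.array([.43,.23,.15])-s['eef_pos']);print(d.round(4))
```

```text
[  4.5  51.3 -56.5  86.7  45.1  66.8  35.3] [-0.41  0.67 -0.47] [0.6196 0.2606 0.1555] [[-0.995 -0.1    0.001]
 [-0.1    0.995  0.   ]
 [-0.001  0.    -1.   ]]
scene [139  44  45  46  66  91  49 144   0   0   0  24  71  71 378  23  12]
side [101  51  49  49  79  67  52 147   0   0   0  26  42  39 146  14  13]
[ 0.1917 -0.0115  0.0054]
```

View pics/5.png

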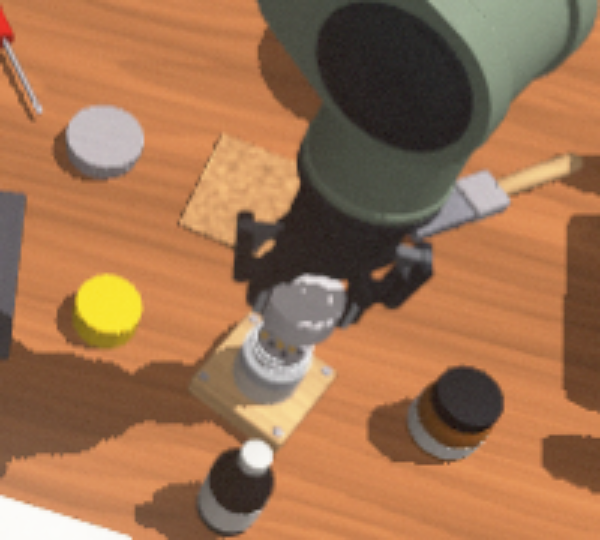

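The crop shows the lid in the fingers at (300,310) with the open jar below it at (275,350). The lid is clear, so I carry it to the mat.

>>> carry_out --steps '[[[3.2,-0.19,0,0,0,0],[3.2,-0.19,0,0,0,0],[3.2,-0.19,0,0,0,0],[3.2,-0.19,0,0,0,0],[3.2,-0.19,0,0,0,0],[3.2,-0.19,0,0,0,0],[0,0,2.5,0,0,0],[0,0,2.5,0,0,0],[0,0,2.5,0,0,0],[0,0,2.0,0,0,0],[0,0,1.5,0,0,0],[0,0,0,0,0,0]]]'

```text
time: 9.22
eef_pos: [0.429, 0.2285, 0.0427]
tcp_rot: [[-0.994, -0.111, -0.002], [-0.111, 0.994, -0.001], [0.002, -0.001, -1.0]]
wrist_force: [-0.1, -0.6, -0.6]
width: 0.0573
```

>>> carry_out --steps '[[[0,0,0.6,0,0,0],[0,0,0.5,0,0,0],[0,0,0.25,0,0,0],[0,0,0.15,0,0,0],[0,0,0.1,0,0,0],[0,0,0,0,0,0],[0,0,0,0,0,0]]]'

```text
time: 9.8
eef_pos: [0.43, 0.2288, 0.0288]
tcp_rot: [[-0.994, -0.106, 0.0], [-0.106, 0.994, 0.0], [-0.0, 0.0, -1.0]]
wrist_force: [1.2, 0.0, -0.7]
width: 0.0575
```

>>> carry_out --steps '[[[0,0,0.1,0,0,0],[0,0,0.1,0,0,0],[0,0,0.05,0,0,0],[0,0,0,0,0,0]]]'

```text
time: 10.13
eef_pos: [0.4303, 0.2289, 0.0268]
tcp_rot: [[-0.994, -0.106, 0.002], [-0.106, 0.994, -0.0], [-0.001, -0.0, -1.0]]
wrist_force: [-0.5, -3.5, 20.5]
width: 0.0575
```

>>> carry_out --steps '[[[0,0,0,0,0,0],[0,0,0,0,0,0],[0,0,0,0,0,0],[0,0,0,0,0,0],[0,0,0,0,0,0],[0,0,0,0,0,0]]]' --jaw 100

```text
time: 10.63
eef_pos: [0.4298, 0.2288, 0.0259]
tcp_rot: [[-0.994, -0.106, -0.0], [-0.106, 0.994, 0.0], [0.0, 0.0, -1.0]]
wrist_force: [0.0, 0.0, 0.1]
width: 0.0855
```

>>> carry_out --steps '[[[0,0,-1.0,0,0,0],[0,0,-2,0,0,0],[0,0,-3.5,0,0,0],[0,0,-4,0,0,0],[0,0,-4,0,0,0],[0,0,-4,0,0,0],[0,0,-4,0,0,0],[0,0,0,0,0,0]]]'

```text
time: 11.3
eef_pos: [0.4308, 0.2307, 0.2577]
tcp_rot: [[-0.994, -0.107, 0.006], [-0.107, 0.994, 0.003], [-0.007, 0.002, -1.0]]
wrist_force: [0.7, 0.3, -1.3]
width: 0.085
```

Run:
```python
from m import *
s=ctrl.get_state();print(s['joint_positions'].round(1),s['eef_pos'].round(4),s['tcp_rot'].round(3),s['width'])
for n in ('scene','side','wrist'):
    c=cam(n);P=cloud(c);zz=P[...,2]
    m=(zz>.03)&(zz<.041)&(np.hypot(P[...,0]-.43,P[...,1]-.23)<.07)
    if m.sum()<30: print(n,m.sum());continue
    k=big(m)[0];p=P[k];print(n,k.sum(),p.mean(0).round(4),np.percentile(p[:,2],[5,95]).round(4),cv2.minEnclosingCircle(p[:,:2].astype(np.float32)))
for t in ([.588,-.341],):
    d=s['tcp_rot'].T@(np.r_[t,.25]-s['eef_pos']);print(d.round(4))
```

```text
[ 15.5  31.  -69.2 109.5  33.1  62.4  28.9] [0.4308 0.2307 0.2577] [[-0.994 -0.107  0.006]
 [-0.107  0.994  0.003]
 [-0.007  0.002 -1.   ]] 0.08504064383730822
scene 289 [0.432  0.2296 0.0345] [0.0315 0.0376] ((0.430292546749115, 0.22869743406772614), 0.030774002894759178)
side 298 [0.43   0.2258 0.0349] [0.0314 0.0378] ((0.42826905846595764, 0.22709007561206818), 0.03184116631746292)
wrist 2186 [0.4262 0.2292 0.0352] [0.0339 0.0365] ((0.42722442746162415, 0.22924330830574036), 0.029653428122401237)
[-0.0953 -0.5852  0.0069]
```

The lid sits flat on the mat within a few mm of its centre (top at z 0.035). I go over to the lift.

>>> carry_out --steps '[[[-0.77,-3.9,0,0,0,0],[-0.77,-3.9,0,0,0,0],[-0.77,-3.9,0,0,0,0],[-0.77,-3.9,0,0,0,0],[-0.77,-3.9,0,0,0,0],[-0.77,-3.9,0,0,0,0],[-0.77,-3.9,0,0,0,0],[-0.77,-3.9,0,0,0,0],[-0.77,-3.9,0,0,0,0],[-0.77,-3.9,0,0,0,0],[-0.77,-3.9,0,0,0,0]]]'

```text
time: 12.37
eef_pos: [0.5591, -0.1907, 0.2496]
tcp_rot: [[-0.994, -0.107, -0.002], [-0.107, 0.994, 0.001], [0.002, 0.001, -1.0]]
wrist_force: [0.6, 1.3, -0.3]
width: 0.0854
```

>>> carry_out --steps '[[[-0.77,-3.9,0,0,0,0],[-0.77,-3.9,0,0,0,0],[-0.77,-3.9,0,0,0,0],[-0.77,-3.9,0,0,0,0],[0,0,0,0,0,0],[0,0,0,0,0,0]]]'

```text
time: 12.87
eef_pos: [0.6063, -0.3419, 0.2486]
tcp_rot: [[-0.995, -0.104, -0.002], [-0.104, 0.995, 0.002], [0.002, 0.002, -1.0]]
wrist_force: [0.3, 0.7, 0.3]
width: 0.0858
```

```bash
cat > lift.py <<'E'
from m import *
def dfit(q):
    # q: dense outline points (m), D 57x50: straight-edge / sides from min-area rect, sign from round end
    r=cv2.minAreaRect(q.astype(np.float32));bx=cv2.boxPoints(r);ctr=np.array(r[0])
    e=[bx[1]-bx[0],bx[2]-bx[1]];best=None
    for v in e:
        v=v/np.linalg.norm(v)
        for s in (1,-1):
            x=s*v;y=np.array([-x[1],x[0]]);a=(q-ctr)@x;b=(q-ctr)@y
            top=a>a.max()-.004;w=np.ptp(b[top])
            if best is None or w>best[0]:best=(w,x,ctr,np.ptp(a),np.ptp(b))
    return best
E
python3 - <<'E'
from lift import *
s=ctrl.get_state();print(s['joint_positions'].round(1),s['eef_pos'].round(4),s['tcp_rot'].round(3))
c=cam('wrist');g=c['img'].max(2);P=cloud(c)
m=(g<80)&(np.abs(P[...,2]-.018)<.006)&(np.hypot(P[...,0]-.588,P[...,1]+.341)<.07)
m=cv2.morphologyEx(m.astype(np.uint8),3,np.ones((5,5)))
k=big(m)[0];ct=max(cv2.findContours(k.astype(np.uint8),0,1)[0],key=len)[:,0];print(ct.min(0),ct.max(0))
w,x,ctr,l,wd=dfit(onz(c,ct,.018)[:,:2]);print('ctr',ctr,'yaw',np.degrees(np.arctan2(x[1],x[0])),'len',l,'wid',wd,'edge',w, 'z',np.median(P[k][:,2]))
d=s['tcp_rot'].T@(np.r_[ctr,.25]-s['eef_pos']);print(d.round(4))
cv2.drawContours(c['img'],[ct.reshape(-1,1,2)],-1,(0,255,0),1);cv2.imwrite('pics/6.png',c['img'])
E
```

```text
[ 57.1  49.1 -61.9  77.6  42.9  78.1  91.3] [ 0.6063 -0.3419  0.2486] [[-0.995 -0.104 -0.002]
 [-0.104  0.995  0.002]
 [ 0.002  0.002 -1.   ]]
[252 147] [304 202]
ctr [ 0.5838241  -0.34126621] yaw -18.387035 len 0.05578738347007611 wid 0.04915288938335983 edge 0.04892300448527122 z 0.018315072609644156
[ 0.0223  0.003  -0.0014]
```

View pics/6.png

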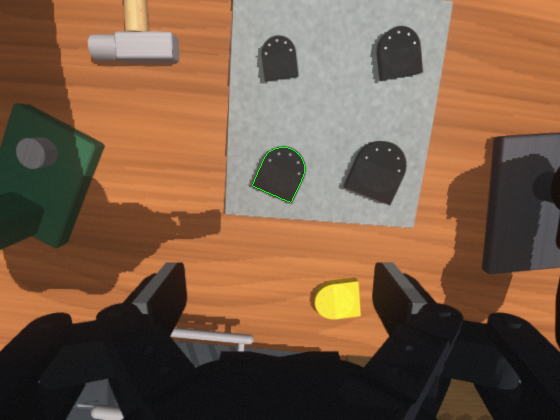

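Wrist view: the 50 mm lift is outlined at (279,175). It fits 55.8 x 49.2 mm, with centre (0.584,-0.341) and straight edge at -18.4°. The other lifts are at (280,60), (398,53) and (375,172), and the yellow decoy at (338,300). I align and descend part way.

>>> carry_out --steps '[[[0,0,0,0,0,6.1],[0,0,0,0,0,6.1],[0,0,0,0,0,6.1],[0,0,0,0,0,6.1],[2.15,-0.65,0,0,0,0],[0,0,3.5,0,0,0],[0,0,3.5,0,0,0],[0,0,3.5,0,0,0],[0,0,3.5,0,0,0],[0,0,2.5,0,0,0],[0,0,1.5,0,0,0],[0,0,0,0,0,0]]]' --jaw 78

```text
time: 13.92
eef_pos: [0.583, -0.3383, 0.0679]
tcp_rot: [[-0.95, 0.312, -0.004], [0.312, 0.95, 0.003], [0.004, 0.001, -1.0]]
wrist_force: [0.6, 0.0, -0.0]
width: 0.0664
```

Run:
```python
from lift import *
s=ctrl.get_state();print(s['joint_positions'].round(1),s['eef_pos'].round(4),s['tcp_rot'].round(3),s['width'])
R=s['tcp_rot'];print('toolx yaw',np.degrees(np.arctan2(R[1,0],R[0,0])))
d=R.T@(np.r_[.584,-.341,.0255]-s['eef_pos']);print(d.round(4))
c=cam('wrist');g=c['img'].max(2);P=cloud(c)
m=(g<80)&(np.abs(P[...,2]-.018)<.005)&(np.hypot(P[...,0]-.584,P[...,1]+.341)<.05)
m=cv2.morphologyEx(m.astype(np.uint8),3,np.ones((5,5)))
k=big(m)[0];ct=max(cv2.findContours(k.astype(np.uint8),0,1)[0],key=len)[:,0];print(ct.min(0),ct.max(0))
w,x,ctr,l,wd=dfit(onz(c,ct,.018)[:,:2]);print('ctr',ctr,'yaw',np.degrees(np.arctan2(x[1],x[0])),'len',l,'wid',wd,'edge',w)
cv2.drawContours(c['img'],[ct.reshape(-1,1,2)],-1,(0,255,0),1);cv2.imwrite('pics/7.png',c['img'])
```

```text
[ 54.9  56.6 -51.1  88.4  48.8  59.6  62.1] [ 0.583  -0.3383  0.0679] [[-0.95   0.312 -0.004]
 [ 0.312  0.95   0.003]
 [ 0.004  0.001 -1.   ]] 0.0664037691575078
toolx yaw 161.80164640911474
[-0.002  -0.0023  0.0424]
[233 203] [318 296]
ctr [ 0.58310688 -0.34068584] yaw -18.210503 len 0.05786932099892476 wid 0.05024862422006088 edge 0.0498226770372196
```

View pics/7.png

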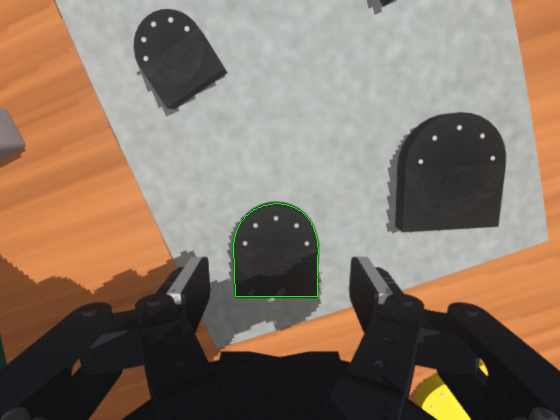

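The close view confirms the lift, outlined at (276,250), as 57.9 x 50.2 mm and aligned with the jaws, about 2 mm off to one side. I correct that, descend and grip.

>>> carry_out --steps '[[[-0.1,-0.22,1.0,0,0,0],[0,0,1.2,0,0,0],[0,0,1.0,0,0,0],[0,0,0.6,0,0,0],[0,0,0.3,0,0,0],[0,0,0.12,0,0,0],[0,0,0,0,0,0],[0,0,0,0,0,0]]]'

```text
time: 14.63
eef_pos: [0.5848, -0.3425, 0.0292]
tcp_rot: [[-0.949, 0.314, 0.0], [0.314, 0.949, -0.0], [-0.001, 0.0, -1.0]]
wrist_force: [-0.3, 1.1, -0.8]
width: 0.0665
```

>>> carry_out --steps '[[[0,0,0,0,0,0],[0,0,0,0,0,0],[0,0,0,0,0,0],[0,0,0,0,0,0],[0,0,0,0,0,0],[0,0,0,0,0,0],[0,0,0,0,0,0]]]' --jaw 45 --grip_force 30

```text
time: 15.22
eef_pos: [0.5848, -0.3426, 0.0295]
tcp_rot: [[-0.949, 0.314, 0.001], [0.314, 0.949, -0.0], [-0.001, -0.0, -1.0]]
wrist_force: [-1.6, 1.2, 6.9]
width: 0.049
```

Gripped, but about 4 mm higher than intended. I open, go a little lower and regrip.

>>> carry_out --steps '[[[0,0,0,0,0,0],[0,0,0,0,0,0],[0,0,0,0,0,0],[0.2,0,0.2,0,0,0],[0,0,0.15,0,0,0],[0,0,0,0,0,0],[0,0,0,0,0,0]]]' --jaw 72

```text
time: 15.8
eef_pos: [0.5826, -0.3418, 0.0251]
tcp_rot: [[-0.949, 0.314, -0.0], [0.314, 0.949, 0.0], [0.0, 0.0, -1.0]]
wrist_force: [0.8, -0.4, -0.2]
width: 0.0617
```

>>> carry_out --steps '[[[0,0,0,0,0,0],[0,0,0,0,0,0],[0,0,0,0,0,0],[0,0,0,0,0,0],[0,0,0,0,0,0],[0,0,0,0,0,0],[0,0,0,0,0,0]]]' --jaw 45 --grip_force 30

```text
time: 16.38
eef_pos: [0.5828, -0.3419, 0.0255]
tcp_rot: [[-0.949, 0.314, 0.0], [0.314, 0.949, -0.0], [-0.0, -0.0, -1.0]]
wrist_force: [-1.1, 0.0, 5.4]
width: 0.0493
```

>>> carry_out --steps '[[[0,0,-0.5,0,0,0],[0,0,-1.0,0,0,0],[0,0,-2.0,0,0,0],[0,0,-3.5,0,0,0],[0,0,-3.5,0,0,0],[0,0,-3.5,0,0,0],[0,0,-3.5,0,0,0],[0,0,-3.5,0,0,0],[0,0,-2.5,0,0,0],[0,0,-1.0,0,0,0],[0,0,0,0,0,0]]]'

```text
time: 17.3
eef_pos: [0.5834, -0.3417, 0.2743]
tcp_rot: [[-0.949, 0.314, 0.004], [0.314, 0.949, -0.002], [-0.004, -0.001, -1.0]]
wrist_force: [0.9, 0.0, -1.5]
width: 0.0488
```

>>> carry_out --steps '[[[0.4,2.2,0,0,0,0],[0.63,3.5,0,0,0,0],[0.63,3.5,0,0,0,0],[0.63,3.5,0,0,0,0],[0.63,3.5,0,0,0,0],[0.63,3.5,0,0,0,0],[0.63,3.5,0,0,0,0],[0.63,3.5,0,0,0,0],[0.63,3.5,0,0,0,0],[0.4,2.2,0,0,0,0],[0,0,0,0,0,0]]]'

```text
time: 18.22
eef_pos: [0.6284, -0.0099, 0.2701]
tcp_rot: [[-0.952, 0.307, -0.001], [0.307, 0.952, 0.002], [0.001, 0.002, -1.0]]
wrist_force: [0.2, 0.3, 0.1]
width: 0.0492
```

>>> carry_out --steps '[[[0,0,0,0,0,-5.9],[0,0,0,0,0,-5.9],[0,0,0,0,0,-5.9],[0,0,0,0,0,-5.9],[0,0,0,0,0,-5.9],[0,0,0,0,0,0],[0,0,0,0,0,0]]]'

```text
time: 18.8
eef_pos: [0.6286, -0.0164, 0.2696]
tcp_rot: [[-0.982, -0.191, -0.001], [-0.191, 0.982, 0.0], [0.001, 0.001, -1.0]]
wrist_force: [-0.2, -0.3, 0.1]
width: 0.0491
```

Run:
```python
from lift import *
s=ctrl.get_state();print(s['joint_positions'].round(1),s['eef_pos'].round(4),s['tcp_rot'].round(3),s['width'])
R=s['tcp_rot'];c=cam('wrist');np.savez('w2.npz',eef=s['eef_pos'],rot=R,**c);P=cloud(c)
h=cv2.cvtColor(c['img'],cv2.COLOR_BGR2HSV)
m=(np.abs(P[...,2]-.165)<.006)&(np.hypot(P[...,0]-.559,P[...,1]+.033)<.06)
m=cv2.morphologyEx(m.astype(np.uint8),2,np.ones((3,3)))
k=big(m)[0];ct=max(cv2.findContours(k.astype(np.uint8),0,1)[0],key=len)[:,0];print(k.sum(),ct.min(0),ct.max(0),np.median(P[k][:,2]))
w,x,ctr,l,wd=dfit(onz(c,ct,.165)[:,:2]);print('ctr',ctr,'yaw',np.degrees(np.arctan2(x[1],x[0])),'len',l,'wid',wd,'edge',w)
cv2.drawContours(c['img'],[ct.reshape(-1,1,2)],-1,(0,255,0),1);cv2.imwrite('pics/8.png',c['img'])
```

```text
[ 35.   43.4 -65.9  87.8  40.4  75.4  65.4] [ 0.6286 -0.0164  0.2696] [[-0.982 -0.191 -0.001]
 [-0.191  0.982  0.   ]
 [ 0.001  0.001 -1.   ]] 0.04912111875949011
5524 [240  76] [312 160] 0.16544194339916524
ctr [ 0.55566847 -0.03245524] yaw 10.990169 len 0.05597780976510913 wid 0.050287173711585684 edge 0.04975155145193209
```

View pics/8.png

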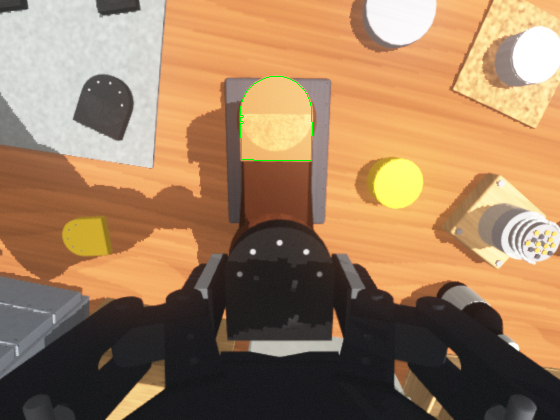

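Wrist view: the heel outlined at (277,118) has centre (0.5557,-0.0325), yaw 11.0° and size 56 x 50.3 mm, at height 0.165. The held lift shows its round end at (279,221) and its straight-edge corners at about (227,338) and (332,340). I measure how it sits in the hand.

Run:
```python
from lift import *
c=dict(np.load('w2.npz'));R=c['rot'];t=c['eef'];P=cloud(c);g=c['img'].max(2)
Q=(P-t)@R   # tool coords
z=Q[300,280];print('mid lift tool coords',z.round(4), Q[250,280].round(4))
m=(np.abs(Q[...,2]-z[2])<.006)&(np.abs(Q[...,1])<.0235)&(np.abs(Q[...,0])<.06)
m&=(g<90)
k=big(cv2.morphologyEx(m.astype(np.uint8),2,np.ones((3,3))))[0]
ys=np.where(k[:,255:306].any(1))[0];print(ys.min(),ys.max(), [ (u,np.where(k[:,u])[0].min(),np.where(k[:,u])[0].max()) for u in (240,260,280,300,320)])
zt=t[2]-.0075
for z0 in (zt,t[2]-z[2]):
    pts=[(280,ys.min()),(240,np.where(k[:,240])[0].max()),(280,np.where(k[:,280])[0].max()),(320,np.where(k[:,320])[0].max())]
    q=onz(c,pts,z0);print((q-t)@R*1000)
```

```text
mid lift tool coords [-0.0075  0.0007  0.0069] [0.0168 0.0007 0.0072]
223 339 [(240, np.int64(239), np.int64(339)), (260, np.int64(226), np.int64(339)), (280, np.int64(223), np.int64(339)), (300, np.int64(226), np.int64(339)), (320, np.int64(240), np.int64(339))]
[[ 28.97643135   0.66496149   7.5317059 ]
 [-28.9753046  -18.4223333    7.45874797]
 [-28.92421537   0.7208281    7.46910746]
 [-28.99217214  19.87037294   7.47934163]]
[[ 29.15105655   0.66321891   6.94877526]
 [-28.53789053 -18.33752233   6.87614817]
 [-28.48703297   0.71883218   6.88646069]
 [-28.55468158  19.78154119   6.89664844]]
```

The lift is centred in the grasp within 1 mm and square to the tool. I move over the heel.

>>> carry_out --steps '[[[1.86,-0.06,0,0,0,0],[1.86,-0.06,0,0,0,0],[1.86,-0.06,0,0,0,0],[1.85,-0.06,0,0,0,0],[0,0,2.0,0,0,0],[0,0,2.0,0,0,0],[0,0,1.5,0,0,0],[0,0,1.0,0,0,0],[0,0,0.5,0,0,0],[0,0,0,0,0,0],[0,0,0,0,0,0]]]'

```text
time: 19.77
eef_pos: [0.5568, -0.0323, 0.2007]
tcp_rot: [[-0.981, -0.194, 0.0], [-0.194, 0.981, 0.0], [-0.0, 0.0, -1.0]]
wrist_force: [0.5, 0.5, -0.0]
width: 0.0491
```

Run:
```python
from station import ctrl
import numpy as np
s=ctrl.get_state();R=s['tcp_rot'];print(s['eef_pos'],np.degrees(np.arctan2(R[1,0],R[0,0])),(R.T@(np.array([.5562,-.0329,.1855])-s['eef_pos'])*100).round(3))
```

```text
[ 0.55683626 -0.03234315  0.2006854 ] -168.81835987358124 [ 0.074 -0.043  1.519]
```

>>> carry_out --steps '[[[0.07,-0.04,0.5,0,0,0.2],[0,0,0.5,0,0,0],[0,0,0.3,0,0,0],[0,0,0.15,0,0,0],[0,0,0.05,0,0,0],[0,0,0,0,0,0],[0,0,0,0,0,0]]]'

```text
time: 20.35
eef_pos: [0.5561, -0.0332, 0.1854]
tcp_rot: [[-0.982, -0.191, 0.0], [-0.191, 0.982, 0.0], [-0.0, 0.0, -1.0]]
wrist_force: [-0.1, 0.4, -0.2]
width: 0.049
```

>>> carry_out --steps '[[[0,0,0.08,0,0,0],[0,0,0.05,0,0,0],[0,0,0,0,0,0]]]'

```text
time: 20.6
eef_pos: [0.5561, -0.0332, 0.1844]
tcp_rot: [[-0.982, -0.191, 0.0], [-0.191, 0.982, -0.0], [-0.0, -0.0, -1.0]]
wrist_force: [-3.0, -0.6, 6.9]
width: 0.0491
```

Contact came at the predicted height. I release and rise.

>>> carry_out --steps '[[[0,0,0,0,0,0],[0,0,0,0,0,0],[0,0,0,0,0,0],[0,0,0,0,0,0],[0,0,0,0,0,0]]]' --jaw 90

```text
time: 21.02
eef_pos: [0.5559, -0.0332, 0.1839]
tcp_rot: [[-0.982, -0.191, -0.0], [-0.191, 0.982, 0.0], [0.0, 0.0, -1.0]]
wrist_force: [0.3, -0.2, -0.9]
width: 0.0772
```

>>> carry_out --steps '[[[0,0,-1.0,0,0,0],[0,0,-2.0,0,0,0],[0,0,-3.0,0,0,0],[-2.5,0,-2.0,0,0,0],[-2.5,0,0,0,0,0],[0,0,0,0,0,0],[0,0,0,0,0,0]]]'

```text
time: 21.6
eef_pos: [0.6055, -0.023, 0.2645]
tcp_rot: [[-0.982, -0.191, 0.0], [-0.191, 0.982, 0.001], [-0.0, 0.001, -1.0]]
wrist_force: [0.0, 1.3, 1.0]
width: 0.0769
```

Run:
```python
from lift import *
s=ctrl.get_state();print(s['eef_pos'].round(4),s['wrist_force'].round(2))
c=cam('wrist');g=c['img'].max(2);P=cloud(c)
m=(np.abs(P[...,2]-.177)<.006)&(np.hypot(P[...,0]-.556,P[...,1]+.033)<.06)
m=cv2.morphologyEx(m.astype(np.uint8),2,np.ones((3,3)))
k=big(m)[0];ct=max(cv2.findContours(k.astype(np.uint8),0,1)[0],key=len)[:,0]
w,x,ctr,l,wd=dfit(onz(c,ct,.177)[:,:2]);print('lift ctr',ctr,'yaw',np.degrees(np.arctan2(x[1],x[0])),l,wd,w,'z',np.percentile(P[k][:,2],[5,50,95]).round(4))
sd=cam('side');sc=cam('scene')
for n,cc in (('side',sd),('scene',sc)):
    Q=cloud(cc);m=(np.abs(Q[...,2]-.177)<.006)&(np.hypot(Q[...,0]-.556,Q[...,1]+.033)<.05)
    p=Q[m];print(n,m.sum(),p.mean(0).round(4) if m.sum() else '')
    ml=(Q[...,2]>.03)&(Q[...,2]<.041)&(np.hypot(Q[...,0]-.43,Q[...,1]-.23)<.05);print(' lid',ml.sum(),Q[ml].mean(0).round(4))
f=lambda i:cv2.resize(i,(640,480),interpolation=2)
A=cv2.resize(sd['img'][160:250,220:350],(400,277));B=cv2.resize(sc['img'][160:250,230:360],(400,277))
W=cv2.resize(c['img'][20:300,80:480],(400,280));cv2.imwrite('pics/9.png',np.vstack([np.hstack([A,B]),np.hstack([W,W*0])]))
```

```text
[ 0.6055 -0.023   0.2645] [0.05 1.33 0.96]
lift ctr [ 0.55689859 -0.03250103] yaw 11.031099 0.05651076956294575 0.050117006178289326 0.04952852939021873 z [0.1763 0.1774 0.1785]
side 486 [ 0.5616 -0.0357  0.1768]
 lid 296 [0.4301 0.226  0.0349]
scene 381 [ 0.564  -0.0312  0.1766]
 lid 290 [0.4323 0.2297 0.0348]
```

View pics/9.png

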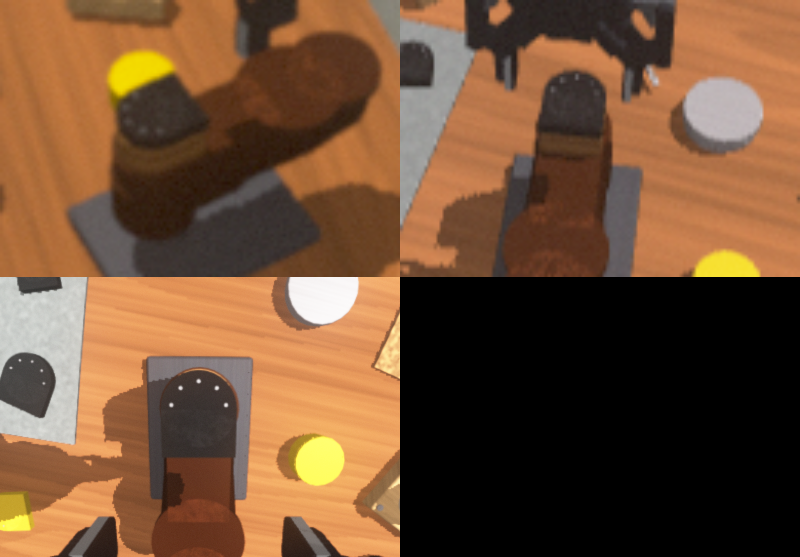

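All three views show the lift flat and flush on the heel, offset 1–2 mm at most and turned by under 0.1°, and the lid on the mat. Handing in.

```bash
python3 -c "
from station import ctrl
print(ctrl.close_job())"
```

```text
the job is handed in; nothing more can be done
None
```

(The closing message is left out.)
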